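# Refill the empty pockets of the glaze crate

### The arm

A 6-joint arm with a two-finger parallel gripper is mounted at the origin on the work surface. World frame = base frame: x ahead of the robot, y to its left, z up, the work surface at z = 0. Lengths are in m, angles in rad, forces in N, time in s.
With the tool pointing down it reaches from about 0.35 to 0.775 m from the base axis. Payload 7.3 kg.
Tool frame: the origin (TCP) lies on the front face of the gripper's body, between the roots of the fingers; the fingertips stand ahead of it and the grasp point (between the pads) lies 47 mm ahead of it (finger_overhang is the z of the fingertips in the tool frame, in m); z points along the fingers, y is the line along which they close (so a half turn about z gives the same grasp; the last joint's range is limited). The gripper opens to 92 mm and grips with 3 to 60 N. Pads are 19 mm wide; open, the fingers measure 130 mm over their backs; the gripper's body (75 mm by 190 mm) begins 47 mm behind the grasp point.
Start: joints at [0.998, 0.342, 1.524, -0, 1.275, -0.146], TCP at [0.217, 0.478, 0.292] pointing down, gripper open.
Joint ranges: [-2.53, 2.53], [-0.77, 2.02], [0.04, 2.7], [-1, 4.14], [0.28, 2.66], [-3.11, 3.11]. Speed limits (rad/s): [2.57, 2.57, 3.14, 3.14, 3.14, 3.14].

### API

Orientations are given as [roll, pitch, yaw] about the fixed x, y, z axes, in that order (R = Rz(yaw) Ry(pitch) Rx(roll)).
In Python, from cell import * gives the robot as it stands. The module is installed in compiled form; this text tells all that it offers.
- The arm moves only by the tool arm_command, never from a script. Its argument "series" is a list of rows, each an object of numbers: "x", "y", "z": the shift along the tool's x, y, z in mm; "rx", "ry", "rz": the turn, a rotation vector about the tool's x, y, z in degrees. A call has 1 to 20 rows; each row is the pose to reach, as a shift and turn from the pose commanded when the call began, along the tool's axes at that moment; what a row does not reach only later rows make up. A row lasts 1/10 s, in which the tool goes at most 50 mm and 8.59 degrees, less where a joint would pass 70% of its speed; a pose out of reach is approached as far as the arm can. A call with a gripper value outside its range is refused whole. "hand" is the finger opening in mm, from 0 to 91.8, set as the call begins (left out, the last holds). The fingers move at their own pace and stop on an object; "squeeze" is the grip in N (left out, the last holds). Time passes only in rows, so rows that repeat a pose let the fingers close. It gives the time, the measured TCP pose, the force, the opening and the grip force at its end, in the units of the state.
- observe(): the state, without advancing time (a new reading comes with each control period).
- read_camera(name): name is "scene" or "top" or "wrist"; returns a dict with "pixels" (420x560x3 uint8, blue, green, red), "K" (3x3 intrinsics, pixels), "rvec" (rotation vector, rad) and "tvec" (3), from world to camera coordinates, as OpenCV has them. Camera axes: x right, y down, z forward; pixel columns grow to the right and rows downward; lengths in m; the calibration is good to about 2 mm. The wrist camera is an equidistant fisheye: a pixel r from the principal point sees the ray r / f radians off the axis. A picture is of the moment at which its call begins. There is no depth.
- hand_in(): hands the job in; it is judged then, once.
Trained networks look in a picture, given as the dict that the camera call returned (one of the last four; its "shot" number tells which), for a name from the list of things; names that differ only in an ending like _2 or _b are one class to them, and where a whole thing is asked for, a point or a joint stands for the part that bears it (a point fixed in the world has none). Each returns a list of dicts, best first, with "confidence" (0 to 1); they miss things now and then, are a little off and sometimes report something else, mostly with a low value. They report only what shows in the picture. A call takes as long as a camera call. They do not tell look-alikes from the thing itself.
- boxes_of(picture, query): "point" ([x, y, z] in m, in world coordinates, good to about 4 mm: the middle of the surface that is visible of it).
- trace(picture, query): "pixels" (420x560 bool, what is visible of it).
- mark_of(picture, query): "point" ([x, y, z] in m, in world coordinates, good to about 4 mm: a listed point, or the origin of a listed thing).
The state is a dict: "time": time; "qpos": joint angles; "qvel": joint speeds; "joint_efforts": joint torques, N m; "tool_pos": TCP position; "tool_rot": TCP orientation; "contact_force": force on the tool from outside, world axes, zero at the start; "torque": the same for the moment, N m; "opening": finger opening in m; "grip_force": force on a finger pad.
Only numpy, scipy, OpenCV 4.12 (cv2) and the standard library are available. Lean on these libraries where they do the work, as an engineer would, in place of code of your own. Each camera call takes 0.05 s, during which the arm holds its last target. There are 200 camera calls.

### The job

Fill up the glaze crate for the next class: take the two full-height spare jars out of the sloped stock bin and stand one in each of the two empty pockets of the crate, upright on the pocket floor, lid up, set down gently and not dropped. Leave the short pot in the bin, what is already in the crate and everything else on the table where it is.

Things in the scene. Friction and masses are not known exactly. Their poses are not given: they have to be found in the camera images.
- crate: low grey crate, fixed, left or right of the robot, 194 (x) by 288 mm (y), six open pockets: 2 along x by 3 along y, pitch 94 mm, 88 mm square inside; walls 6 mm thick, rims 45 mm and pocket floors 6 mm above the table; origin at the centre of its underside. Two pockets, different each time, start empty
- bin: sloped wooden bin, fixed, on the other side than the crate, 112 (x) by 294 mm (y), 3 compartments along y, pitch 96 mm, 90 wide, 100 deep inside; floor slopes 0.26 rad down to its -x side (towards the robot); lip and partitions 34 mm, back wall 44 mm above the floor; origin on the table under its centre, floor 22 mm above it. Holds two spare jars and a short pot
- spare_a: screw-lid glaze jar, grey with a paper label and a white lid, a plain cylinder 52 mm across and 100 mm tall (0.18 to 0.35 kg); origin at the centre of its underside, z up its axis to the lid; starts standing in a compartment of the bin, leaning with the slope 0.26 rad towards the bin's -x; best gripped in its top third
- spare_b: screw-lid glaze jar, grey with a paper label and a white lid, a plain cylinder 52 mm across and 100 mm tall (0.18 to 0.35 kg); origin at the centre of its underside, z up its axis to the lid; starts in the bin like spare_a
- pot_bin: short pot of the same make and material as the jars, 52 mm across but only 55 mm tall; origin at the centre of its underside, z to the lid; starts in the third compartment of the bin; not wanted, stays there
- jar_a: screw-lid glaze jar, grey with a paper label and a white lid, a plain cylinder 52 mm across and 100 mm tall (0.18 to 0.35 kg); origin at the centre of its underside, z up its axis to the lid; starts upright in a pocket of the crate; stays
- jar_b: screw-lid glaze jar, grey with a paper label and a white lid, a plain cylinder 52 mm across and 100 mm tall (0.18 to 0.35 kg); origin at the centre of its underside, z up its axis to the lid; starts upright in a pocket of the crate; stays
- jar_c: screw-lid glaze jar, grey with a paper label and a white lid, a plain cylinder 52 mm across and 100 mm tall (0.18 to 0.35 kg); origin at the centre of its underside, z up its axis to the lid; starts upright in a pocket of the crate; stays
- pot_crate: short pot of the same make and material as the jars, 52 mm across but only 55 mm tall; origin at the centre of its underside, z to the lid; starts upright in a pocket of the crate, which counts as filled; stays
- palette: white flower-shaped ceramic palette, 152 mm across, 12 mm high, origin under its centre; bystander
- brush: brush, 190 mm long, lying on the table; bystander
- star: cream clay star, about 120 mm across, 10 mm thick, lying flat, origin under its centre; bystander
- disc: terracotta clay disc, 110 mm across, 11 mm thick, lying flat, origin under its centre; bystander
- tub: white tub with a lid, 96 mm across, 105 mm tall, origin under its centre; bystander
- pocket_1 (a point): centre of the floor of a crate pocket, at crate x -47, y -94 mm, 6 mm above the table
- pocket_2 (a point): centre of the floor of a crate pocket, at crate x -47, y +0 mm, 6 mm above the table
- pocket_3 (a point): centre of the floor of a crate pocket, at crate x -47, y +94 mm, 6 mm above the table
- pocket_4 (a point): centre of the floor of a crate pocket, at crate x +47, y -94 mm, 6 mm above the table
- pocket_5 (a point): centre of the floor of a crate pocket, at crate x +47, y +0 mm, 6 mm above the table
- pocket_6 (a point): centre of the floor of a crate pocket, at crate x +47, y +94 mm, 6 mm above the table
There are look-alikes about, which are no part of the job. What is shaped like the spare_b but blue or yellow is not meant.

How it is judged:
By the outcome, as a careful person would: the job done as asked, in the order asked, and still so for the second after the job is handed in, with the robot touching nothing.
It also fails if it takes over 59 s, if anything falls off the work surface, if the arm or the gripper's body presses on something with over 40 N, if the wrist force passes 120 N, or if a joint passes its speed limit or range.

## Working session

There is one attempt and no reset: what is moved stays moved. The work goes in short steps, Python scripts to look and compute and a tool call to move; the robot and the scene stay as the last step left them, time stands still between calls to the robot, and variables do not carry over. Pictures are saved under pics/ and viewed, at most 10 in all, crops included, and the job is handed in when it is done.

Besides the shell and the picture viewer there is one more tool, called after ">>>" in YAML: its name, and indented under it one key for each argument. arm_command: Moves the arm, as the interface text tells. Its arguments: {"type":"object","properties":{"series":{"type":"array"},"hand":{"type":"number"},"squeeze":{"type":"number"}},"required":["series"]}

```bash
mkdir -p pics
python3 - <<'E'
from cell import *
import cv2,numpy as np
s=observe();print(s)
for n in("scene","top"):
    p=read_camera(n);cv2.imwrite(f"pics/{n}0.png",p["pixels"])
    print(n,p["shot"],p["K"].tolist(),p["rvec"],p["tvec"])
    for q in("crate","bin","spare_a","pot_bin","pocket_1","tub"):
        for d in mark_of(p,q): print(q,np.round(d["point"],3),round(d["confidence"],2))
E
```

```text
{'time': 0.0, 'qpos': array([ 9.97985570e-01,  3.42721506e-01,  1.52503636e+00, -5.68393882e-06,
        1.27540012e+00, -1.45991553e-01]), 'qvel': array([ 0.00126475, -0.00114755,  0.00197267, -0.0004877 ,  0.00128967,
        0.00113129]), 'joint_efforts': array([-2.17952487e-05, -4.31239700e+01, -2.44218493e+01,  7.19089690e-02,
        5.59267402e-02, -9.50873232e-05]), 'tool_pos': array([0.2171421 , 0.47764292, 0.29153877]), 'tool_rot': array([-3.14004319e+00, -2.22336154e-04,  2.71477494e+00]), 'contact_force': array([-0.22752853,  0.14184494,  0.20454292]), 'torque': array([-0.03992784,  0.04370815,  0.00770117]), 'grip_force': 0.0, 'opening': 0.09162109965487418}
scene 1 [[504.8143429948187, 0.0, 281.5099615607145], [0.0, 504.8143429948187, 215.92014502003303], [0.0, 0.0, 1.0]] [ 2.02283241  1.5335551  -0.57701182] [-0.12756282 -0.36870402  2.24902573]
crate [0.547 0.216 0.003] 0.8
bin [ 0.501 -0.208 -0.001] 0.67
spare_a [ 0.29  -0.351  0.027] 0.85
spare_a [ 0.633 -0.231  0.03 ] 0.85
spare_a [ 0.489 -0.308  0.016] 0.82
spare_a [ 0.281 -0.546  0.024] 0.62
spare_a [ 0.483 -0.20
[... 415 characters left out ...]
2.19507914  0.09108346] [-0.0125086   0.53328105  1.35953738]
crate [0.549 0.214 0.003] 0.59
bin [ 0.502 -0.205  0.002] 0.77
bin [0.586 0.119 0.007] 0.2
spare_a [ 0.63  -0.229  0.023] 0.96
spare_a [ 0.282 -0.54   0.026] 0.84
spare_a [ 0.288 -0.356  0.028] 0.8
spare_a [ 0.266 -0.217  0.027] 0.76
spare_a [ 0.481 -0.204  0.016] 0.58
spare_a [ 0.494 -0.306  0.018] 0.57
pot_bin [ 0.479 -0.111  0.019] 0.62
pot_bin [0.601 0.302 0.003] 0.28
pocket_1 [0.51  0.32  0.006] 0.94
pocket_1 [0.493 0.126 0.007] 0.87
pocket_1 [0.6   0.303 0.006] 0.84
pocket_1 [0.586 0.119 0.006] 0.69
pocket_1 [0.5   0.219 0.009] 0.58
pocket_1 [0.596 0.206 0.005] 0.55
tub [ 0.572  0.484 -0.002] 0.88
tub [0.551 0.217 0.004] 0.5
```

View pics/scene0.png

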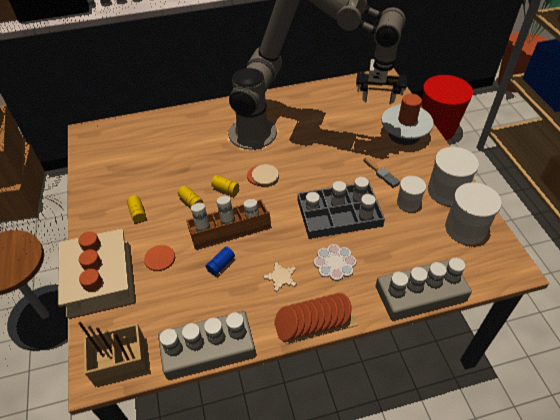

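View pics/top0.png

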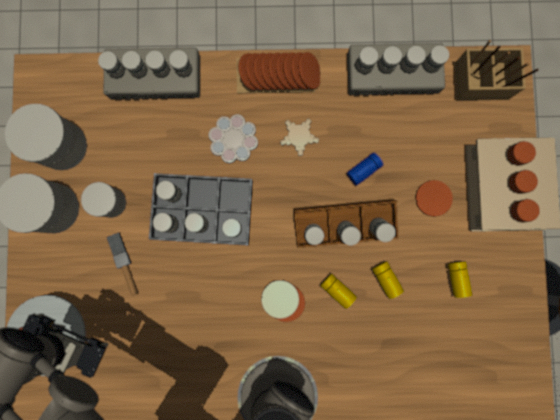

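Scene: the crate (left in the top view) has jars at top-view (166,190), (164,222) and (196,222), and a low pot at (231,228). Pockets 5 (203,192) and 4 (236,194) are empty. The bin holds grey items at (315,235), (348,234) and (384,231). Yellow and blue look-alikes lie on the table, with other rows of jars at the back.

I'll enlarge the bin and crate to tell the short pots from the jars, and fit the poses.

```bash
cat > h.py <<'E'
from cell import *
import cv2,numpy as np
from scipy.optimize import minimize
from scipy.spatial.transform import Rotation as R
def proj(p,P):
    return cv2.projectPoints(np.asarray(P,float),p["rvec"],p["tvec"],p["K"],None)[0][:,0]
def frame(x,y,yaw,z=0,tilt=0):
    r=R.from_euler('z',yaw)*R.from_euler('y',-tilt); return r,np.array([x,y,z])
def cyl(r=.026,z0=0,z1=.1,n=40):
    a=np.linspace(0,2*np.pi,n); c=np.c_[r*np.cos(a),r*np.sin(a)]
    return np.vstack([np.c_[c,0*a+z0],np.c_[c,0*a+z1]])
def iou(p,pts,mask,k=4):
    m=np.zeros((420,560),np.uint8); h=cv2.convexHull((proj(p,pts)).astype(np.float32))
    cv2.fillConvexPoly(m,np.round(h*16).astype(np.int32),255,cv2.LINE_AA,4)
    m=m/255.; return np.minimum(m,mask).sum()/np.maximum(m,mask).sum()
E
python3 - <<'E'
from h import *
ps={n:read_camera(n) for n in("scene","top")}
a=cv2.resize(ps["scene"]["pixels"][165:255,180:390],None,fx=3.8,fy=3.3,interpolation=3)
b=cv2.resize(ps["top"]["pixels"][165:255,140:410],None,fx=2.95,fy=3,interpolation=3)
w=max(a.shape[1],b.shape[1]);pad=lambda i:cv2.copyMakeBorder(i,0,0,0,w-i.shape[1],0)
cv2.imwrite("pics/crop.png",np.vstack([pad(a),pad(b)])[:600])
def box(lx,ly,h):
    return np.array([[sx*lx/2,sy*ly/2,z] for sx in(-1,1) for sy in(-1,1) for z in(0,h)])
for q,(x,y,yaw) in dict(crate=(.548,.215,-.08)).items():
    ms={n:trace(p,q)[0]["pixels"] for n,p in ps.items()}
    print({n:m.sum() for n,m in ms.items()})
for q in("crate","bin"):
    for n,p in ps.items():
        t=trace(p,q)
        for d in t: 
            ys,xs=np.nonzero(d["pixels"]);print(q,n,round(d["confidence"],2),xs.min(),xs.max(),ys.min(),ys.max(),len(xs))
for n,p in ps.items():
    for d in trace(p,"spare_a")+trace(p,"pot_bin"):
        ys,xs=np.nonzero(d["pixels"]);print(n,round(d["confidence"],2),xs.min(),xs.max(),ys.min(),ys.max(),len(xs))
E
```

```text
{'scene': np.int64(2382), 'top': np.int64(5447)}
crate scene 0.96 298 382 185 237 2382
crate scene 0.34 217 234 196 223 376
crate top 0.97 149 253 172 245 5447
bin scene 0.92 186 271 199 248 1899
bin scene 0.62 144 174 245 270 633
bin top 0.69 223 241 219 236 284
bin top 0.56 294 398 199 247 2984
scene 0.82 218 233 197 223 312
scene 0.77 127 145 195 221 355
scene 0.73 179 202 186 205 273
scene 0.62 206 234 246 274 448
scene 0.57 212 239 175 194 362
scene 0.54 191 208 203 229 381
scene 0.62 243 257 199 216 225
top 0.86 337 359 220 244 415
top 0.86 372 403 261 298 651
top 0.83 369 394 217 241 452
top 0.76 448 471 261 297 686
top 0.62 348 383 152 184 577
top 0.58 321 357 273 308 681
top 0.47 281 318 119 154 633
top 0.4 416 452 180 215 1023
```

View pics/crop.png

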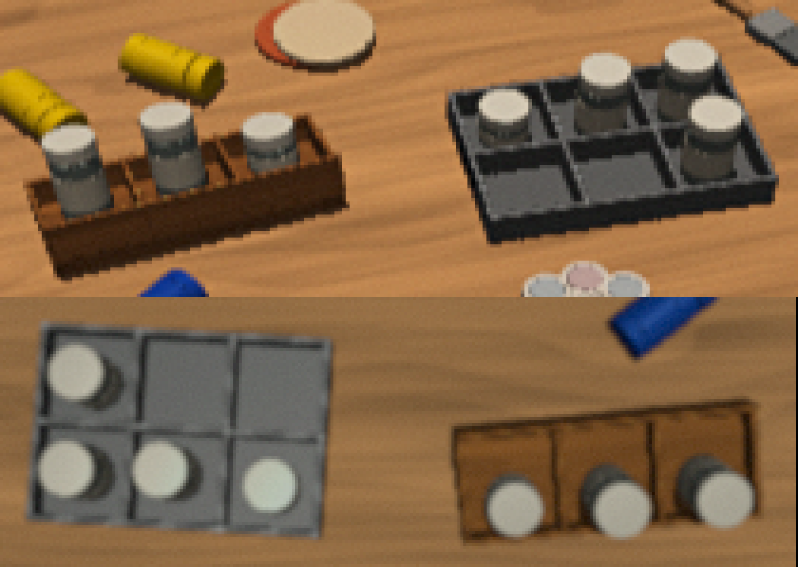

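Confirmed: in the bin, (315,235) is the short pot and stays. The two tall grey jars with white lids, at top (348,234) and (384,231), are the spares. Pockets 4 and 5 are empty. Next I'll fit the poses.

Run:
```python
from h import *
ps={n:read_camera(n) for n in("scene","top")}
def best(n,q,uv):
    for d in trace(ps[n],q):
        ys,xs=np.nonzero(d["pixels"])
        if np.hypot(xs.mean()-uv[0],ys.mean()-uv[1])<14: return d["pixels"].astype(float)
    print("miss",n,q,uv)
def hull(m):
    k,l,st,_=cv2.connectedComponentsWithStats(m.astype(np.uint8)); i=1+st[1:,4].argmax()
    c=np.argwhere(l==i)[:,::-1].astype(np.int32); o=np.zeros((420,560),np.uint8); cv2.fillConvexPoly(o,cv2.convexHull(c),1); return o.astype(float)
crate=np.array([[sx*.097,sy*.144,z] for sx in(-1,1) for sy in(-1,1) for z in(0,.045)])
binp=np.array([[sx*.056,sy*.147,z] for sx in(-1,1) for sy in(-1,1) for z in(0,.042 if sx<0 else .078)])
def fit(pts,masks,x0):
    f=lambda v:-sum(iou(ps[n],frame(*v)[0].apply(pts)+frame(*v)[1],m) for n,m in masks.items())
    r=minimize(f,x0,method="Nelder-Mead",options=dict(initial_simplex=np.array([x0]+[np.add(x0,d) for d in np.diag([.01,.01,.06])]),xatol=1e-4,fatol=1e-4)); return r.x,-r.fun/len(masks)
out={}
for q,pts,x0,uvs in(("crate",crate,[.548,.215,-.08],dict(scene=(340,211),top=(201,209))),("bin",binp,[.501,-.207,.06],dict(scene=(229,223),top=(346,223)))):
    ms={n:hull(best(n,q,uv)) for n,uv in uvs.items()}
    for k in(["top"],["scene"],["scene","top"]):
        v,s=fit(pts,{n:ms[n] for n in k},x0); print(q,k,np.round(v,4),round(s,3))
    out[q]=v
b=out["bin"]; rb,tb=frame(*b)
for nm,uvs,guess in(("J1",dict(top=(348,232),scene=(225,210)),(-.02,0)),("J2",dict(top=(382,229),scene=(199,216)),(-.02,-.096))):
    ms={n:best(n,"spare_a",uv) for n,uv in uvs.items()}
    ms={n:m for n,m in ms.items() if m is not None}
    rt=rb*R.from_euler('y',-.26)
    def base(v): return tb+rb.apply([v[0],v[1],.022+np.tan(.26)*v[0]])
    def f(v): return -sum(iou(ps[n],rt.apply(cyl(z0=.04 if n=="scene" else .02))+base(v),m) for n,m in ms.items())
    r=minimize(f,guess,method="Nelder-Mead",options=dict(initial_simplex=[guess,(guess[0]+.01,guess[1]),(guess[0],guess[1]+.01)],xatol=1e-4,fatol=1e-4))
    print(nm,list(ms),np.round(r.x,4),-r.fun/len(ms),"base",base(r.x).round(4),"lid",(base(r.x)+rt.apply([0,0,.1])).round(4))
try: print(finger_overhang)
except NameError as e: print(e)
```

```text
crate ['top'] [ 0.5489  0.2127 -0.0744] 0.977
crate ['scene'] [ 0.5425  0.2131 -0.0715] 0.9
crate ['scene', 'top'] [ 0.5478  0.2128 -0.0716] 0.93
bin ['top'] [ 0.4986 -0.2072  0.0793] 0.976
bin ['scene'] [ 0.4929 -0.2096  0.0841] 0.946
bin ['scene', 'top'] [ 0.497  -0.2075  0.0741] 0.945
J1 ['top', 'scene'] [-0.0102 -0.0003] 0.8376125316382881 base [ 0.4869 -0.2086  0.0193] lid [ 0.4613 -0.2105  0.1159]
J2 ['top', 'scene'] [-0.0107 -0.0955] 0.8312986785101792 base [ 0.4934 -0.3036  0.0192] lid [ 0.4678 -0.3055  0.1158]
0.0655
```

```bash
cat >> h.py <<'E'
BY=.079; CY=-.074
def tool(z,y):
    z=np.array(z)/np.linalg.norm(z); x=np.cross(y,z); x/=np.linalg.norm(x); return R.from_matrix(np.c_[x,np.cross(z,x),z])
U=R.from_euler('z',BY).apply([-np.sin(.26),0,np.cos(.26)])
YB=[np.sin(BY),-np.cos(BY),0]
RB=tool(-U,YB)
def delta(pos,r,cur=None):
    s=observe(); c=cur or (s["tool_pos"],R.from_euler('xyz',s["tool_rot"]))
    d=c[1].inv().apply(np.array(pos)-c[0])*1000; w=np.degrees((c[1].inv()*r).as_rotvec())
    print("xyz",d.round(1),"rot",w.round(2),"norm",np.linalg.norm(d).round(),np.linalg.norm(w).round())
E
python3 - <<'E'
from h import *
delta([.42,.1,.30],tool([0,0,-1],[.9,-.5,0]))
delta(np.array([.487,-.2086,.0193])+U*.24,RB)
E
```

```text
xyz [-341.  -260.1   -7.8] rot [ 0.  -0.  94.6] norm 429.0 95.0
xyz [-475.7 -543.2   41. ] rot [-19.6    5.06 149.91] norm 723.0 151.0
```

>>> arm_command:
  series:
    - {"x": -341, "y": -260, "z": -8, "rz": 95}
    - {"x": -341, "y": -260, "z": -8, "rz": 95}
    - {"x": -341, "y": -260, "z": -8, "rz": 95}
    - {"x": -341, "y": -260, "z": -8, "rz": 95}
    - {"x": -341, "y": -260, "z": -8, "rz": 95}
    - {"x": -341, "y": -260, "z": -8, "rz": 95}
    - {"x": -341, "y": -260, "z": -8, "rz": 95}
    - {"x": -341, "y": -260, "z": -8, "rz": 95}
    - {"x": -341, "y": -260, "z": -8, "rz": 95}
    - {"x": -476, "y": -543, "z": 41, "rx": -19.6, "ry": 5.06, "rz": 149.9}
    - {"x": -476, "y": -543, "z": 41, "rx": -19.6, "ry": 5.06, "rz": 149.9}
    - {"x": -476, "y": -543, "z": 41, "rx": -19.6, "ry": 5.06, "rz": 149.9}
    - {"x": -476, "y": -543, "z": 41, "rx": -19.6, "ry": 5.06, "rz": 149.9}
    - {"x": -476, "y": -543, "z": 41, "rx": -19.6, "ry": 5.06, "rz": 149.9}
    - {"x": -476, "y": -543, "z": 41, "rx": -19.6, "ry": 5.06, "rz": 149.9}
    - {"x": -476, "y": -543, "z": 41, "rx": -19.6, "ry": 5.06, "rz": 149.9}
    - {"x": -476, "y": -543, "z": 41, "rx": -19.6, "ry": 5.06, "rz": 149.9}
    - {"x": -476, "y": -543, "z": 41, "rx": -19.6, "ry": 5.06, "rz": 149.9}
    - {"x": -476, "y": -543, "z": 41, "rx": -19.6, "ry": 5.06, "rz": 149.9}
    - {"x": -476, "y": -543, "z": 41, "rx": -19.6, "ry": 5.06, "rz": 149.9}

```text
invalid input
```

>>> arm_command:
  series:
    - {"x": -341, "y": -260, "z": -8, "rx": 0, "ry": 0, "rz": 95}
    - {"x": -341, "y": -260, "z": -8, "rx": 0, "ry": 0, "rz": 95}
    - {"x": -341, "y": -260, "z": -8, "rx": 0, "ry": 0, "rz": 95}
    - {"x": -341, "y": -260, "z": -8, "rx": 0, "ry": 0, "rz": 95}
    - {"x": -341, "y": -260, "z": -8, "rx": 0, "ry": 0, "rz": 95}
    - {"x": -341, "y": -260, "z": -8, "rx": 0, "ry": 0, "rz": 95}
    - {"x": -341, "y": -260, "z": -8, "rx": 0, "ry": 0, "rz": 95}
    - {"x": -341, "y": -260, "z": -8, "rx": 0, "ry": 0, "rz": 95}
    - {"x": -341, "y": -260, "z": -8, "rx": 0, "ry": 0, "rz": 95}
  hand: 91
  squeeze: 20

```text
time: 2.7
tool_pos: [0.4213, 0.0971, 0.3005]
tool_rot: [3.14, 0.0, 1.356]
contact_force: [-0.7, -0.1, -0.7]
opening: 0.091
grip_force: 0.0
```

Run:
```python
from h import *
delta(np.array([.487,-.2086,.0193])+U*.24,RB)
```

```text
xyz [-302.6   70.1   49.4] rot [-9.44 12.77 72.75] norm 315.0 74.0
```

>>> arm_command:
  series:
    - {"x": -303, "y": 70, "z": 49, "rx": -9.4, "ry": 12.8, "rz": 72.8}
    - {"x": -303, "y": 70, "z": 49, "rx": -9.4, "ry": 12.8, "rz": 72.8}
    - {"x": -303, "y": 70, "z": 49, "rx": -9.4, "ry": 12.8, "rz": 72.8}
    - {"x": -303, "y": 70, "z": 49, "rx": -9.4, "ry": 12.8, "rz": 72.8}
    - {"x": -303, "y": 70, "z": 49, "rx": -9.4, "ry": 12.8, "rz": 72.8}
    - {"x": -303, "y": 70, "z": 49, "rx": -9.4, "ry": 12.8, "rz": 72.8}
    - {"x": -303, "y": 70, "z": 49, "rx": -9.4, "ry": 12.8, "rz": 72.8}
    - {"x": -303, "y": 70, "z": 49, "rx": -9.4, "ry": 12.8, "rz": 72.8}
    - {"x": -303, "y": 70, "z": 49, "rx": -9.4, "ry": 12.8, "rz": 72.8}
    - {"x": -303, "y": 70, "z": 49, "rx": -9.4, "ry": 12.8, "rz": 72.8}
    - {"x": -303, "y": 70, "z": 49, "rx": -9.4, "ry": 12.8, "rz": 72.8}

```text
time: 3.8
tool_pos: [0.4266, -0.2108, 0.2514]
tool_rot: [-3.141, -0.259, 0.089]
contact_force: [-0.5, -0.4, 0.1]
opening: 0.0911
grip_force: 0.0
```

Run:
```python
from h import *
p=read_camera("wrist");cv2.imwrite("pics/w1.png",p["pixels"])
s=observe();print(s["time"],s["tool_pos"],s["qpos"].round(3),p["K"][0],p["K"][1])
delta(np.array([.487,-.2086,.0193])+U*.24,RB)
T=R.from_rotvec(np.ravel(p["rvec"]))
for o in([.487,-.2086,.0193],[.4934,-.3036,.0192]):
    for h in(0,.1):
        c=T.apply(np.array(o)+U*h)+np.ravel(p["tvec"]); th=np.arctan2(np.hypot(*c[:2]),c[2]); e=c[:2]/np.hypot(*c[:2]); print(h,(p["K"][[0,1],2]+p["K"][0,0]*th*e).round(1))
```

```text
3.85 [ 0.42678095 -0.21076477  0.25137316] [-0.721  0.208  1.863  0.239  0.905  0.628] [325.1922621    0.         280.65653286] [  0.         325.1922621  208.56859575]
xyz [-1.5  2.6 -0.3] rot [-0.2   0.08  0.58] norm 3.0 1.0
0 [283.2 188.9]
0.1 [283.8 220. ]
0 [371.6 191.4]
0.1 [404.  222.2]
```

View pics/w1.png

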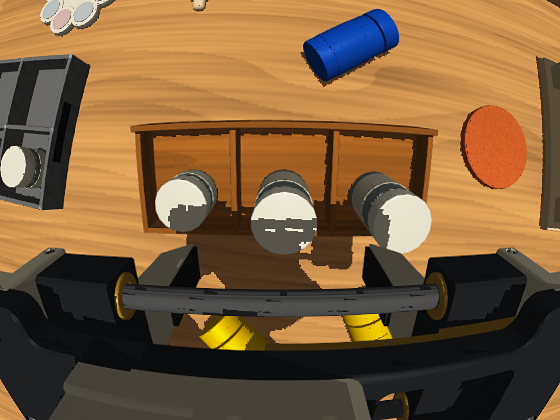

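The wrist view shows the lids at (284,222) and (403,221), which matches my fit to within 2 px. I'll descend on the middle jar.

>>> arm_command:
  series:
    - {"x": -1.5, "y": 2.6, "z": 30, "rx": -0.2, "ry": 0, "rz": 0.5}
    - {"x": -1.5, "y": 2.6, "z": 60, "rx": -0.2, "ry": 0, "rz": 0.5}
    - {"x": -1.5, "y": 2.6, "z": 85, "rx": -0.2, "ry": 0, "rz": 0.5}
    - {"x": -1.5, "y": 2.6, "z": 105, "rx": -0.2, "ry": 0, "rz": 0.5}
    - {"x": -1.5, "y": 2.6, "z": 111, "rx": -0.2, "ry": 0, "rz": 0.5}
    - {"x": -1.5, "y": 2.6, "z": 111, "rx": -0.2, "ry": 0, "rz": 0.5}
  hand: 78

```text
time: 4.45
tool_pos: [0.4538, -0.2106, 0.143]
tool_rot: [-3.14, -0.258, 0.079]
contact_force: [-1.1, 0.6, 0.4]
opening: 0.078
grip_force: 0.0
```

Run:
```python
from h import *
delta(np.array([.487,-.2086,.0193])+U*.129,RB)
print(observe()["contact_force"])
```

```text
xyz [ 0.3  0.6 -0.9] rot [-0.07  0.13 -0.01] norm 1.0 0.0
[-1.07926768  0.62195706  0.37229113]
```

>>> arm_command:
  series:
    - {"x": 0, "y": 0, "z": 0, "rx": 0, "ry": 0, "rz": 0}
    - {"x": 0, "y": 0, "z": 0, "rx": 0, "ry": 0, "rz": 0}
    - {"x": 0, "y": 0, "z": 0, "rx": 0, "ry": 0, "rz": 0}
    - {"x": 0, "y": 0, "z": 0, "rx": 0, "ry": 0, "rz": 0}
    - {"x": 0, "y": 0, "z": 0, "rx": 0, "ry": 0, "rz": 0}
    - {"x": 0, "y": 0, "z": 0, "rx": 0, "ry": 0, "rz": 0}
  hand: 45
  squeeze: 22

```text
time: 5.05
tool_pos: [0.4539, -0.2111, 0.1441]
tool_rot: [3.141, -0.26, 0.078]
contact_force: [-2.1, 1.5, 5.8]
opening: 0.0514
grip_force: 22.0
```

>>> arm_command:
  series:
    - {"x": 0, "y": 0, "z": -10, "rx": 0, "ry": 0, "rz": 0}
    - {"x": 0, "y": 0, "z": -35, "rx": 0, "ry": 0, "rz": 0}
    - {"x": 0, "y": 0, "z": -65, "rx": 0, "ry": 0, "rz": 0}
    - {"x": 0, "y": 0, "z": -100, "rx": 0, "ry": 0, "rz": 0}
    - {"x": 0, "y": 0, "z": -125, "rx": 0, "ry": 0, "rz": 0}
    - {"x": 0, "y": 0, "z": -125, "rx": 0, "ry": 0, "rz": 0}

```text
time: 5.65
tool_pos: [0.4221, -0.2143, 0.2677]
tool_rot: [3.137, -0.263, 0.078]
contact_force: [-0.0, -0.5, -2.3]
opening: 0.0517
grip_force: 22.0
```

Run:
```python
from h import *
p=read_camera("wrist");cv2.imwrite("pics/w2.png",p["pixels"])
s=observe();print(s["opening"],s["grip_force"],s["contact_force"],s["qpos"].round(2))
cz=R.from_euler('z',CY)
for yt in([0,-1,0],[-1,0,0],[1,0,0]):
    print(yt);delta([.5957,.2093,.25],tool([0,0,-1],cz.apply(yt)))
    delta([.46,0,.27],tool([0,0,-1],cz.apply(yt)))
```

```text
0.05187068197910688 21.979880332946777 [-1.2521234  -0.51301255 -3.02453699] [-0.73  0.18  1.85  0.23  0.94  0.64]
[0, -1, 0]
xyz [ 195.2 -408.4   67.3] rot [ -1.02 -14.92   8.62] norm 458.0 17.0
xyz [  54.  -210.1    9.4] rot [ -1.02 -14.92   8.62] norm 217.0 17.0
[-1, 0, 0]
xyz [ 195.2 -408.4   67.3] rot [-12.77 -11.14  98.05] norm 458.0 100.0
xyz [  54.  -210.1    9.4] rot [-12.77 -11.14  98.05] norm 217.0 100.0
[1, 0, 0]
xyz [ 195.2 -408.4   67.3] rot [ 10.69 -12.26 -80.84] norm 458.0 82.0
xyz [  54.  -210.1    9.4] rot [ 10.69 -12.26 -80.84] norm 217.0 82.0
```

View pics/w2.png

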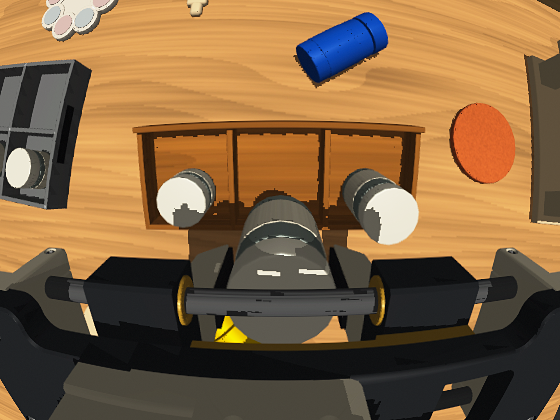

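The jar is held upright in the grip. Next I'll carry it over to pocket 5, rotating it to vertical on the way.

>>> arm_command:
  series:
    - {"x": 10, "y": -20, "z": 2, "rx": 0, "ry": -0.7, "rz": 0.4}
    - {"x": 26, "y": -53, "z": 5, "rx": -0.1, "ry": -2, "rz": 1.1}
    - {"x": 45, "y": -90, "z": 8, "rx": -0.2, "ry": -3.3, "rz": 1.9}
    - {"x": 65, "y": -130, "z": 12, "rx": -0.3, "ry": -4.8, "rz": 2.8}
    - {"x": 85, "y": -171, "z": 16, "rx": -0.4, "ry": -6.3, "rz": 3.6}
    - {"x": 106, "y": -212, "z": 20, "rx": -0.5, "ry": -7.8, "rz": 4.5}
    - {"x": 126, "y": -253, "z": 24, "rx": -0.6, "ry": -9.2, "rz": 5.3}
    - {"x": 146, "y": -294, "z": 27, "rx": -0.7, "ry": -10.7, "rz": 6.2}
    - {"x": 164, "y": -330, "z": 31, "rx": -0.8, "ry": -12.1, "rz": 7}
    - {"x": 181, "y": -363, "z": 34, "rx": -0.9, "ry": -13.3, "rz": 7.7}
    - {"x": 193, "y": -388, "z": 36, "rx": -1, "ry": -14.2, "rz": 8.2}
    - {"x": 201, "y": -404, "z": 38, "rx": -1, "ry": -14.8, "rz": 8.5}
    - {"x": 203, "y": -408, "z": 38, "rx": -1, "ry": -14.9, "rz": 8.6}
    - {"x": 203, "y": -408, "z": 38, "rx": -1, "ry": -14.9, "rz": 8.6}
    - {"x": 203, "y": -408, "z": 38, "rx": -1, "ry": -14.9, "rz": 8.6}

```text
time: 7.2
tool_pos: [0.5952, 0.2085, 0.2786]
tool_rot: [-3.14, 0.004, -0.074]
contact_force: [0.7, 0.9, -1.8]
opening: 0.0516
grip_force: 22.0
```

Run:
```python
from h import *
s=observe();print(s["opening"],s["contact_force"],s["qpos"].round(2))
delta([.5957,.2093,.145],tool([0,0,-1],R.from_euler('z',CY).apply([0,-1,0])))
a,b=read_camera("scene"),read_camera("top")
a=cv2.resize(a["pixels"][130:260,260:430],None,fx=3.5,fy=3.5,interpolation=3)[:,:400]
b=cv2.resize(b["pixels"][120:260,120:280],None,fx=3.25,fy=3.25,interpolation=3)[:455,:400]
cv2.imwrite("pics/c3.png",np.hstack([a[:455],b]))
```

```text
0.05161661466335399 [ 0.6851646   0.89106288 -1.81570913] [0.21 0.55 1.23 0.   1.37 1.86]
xyz [  1.   -0.7 133.6] rot [-0.08  0.21  0.03] norm 134.0 0.0
```

View pics/c3.png

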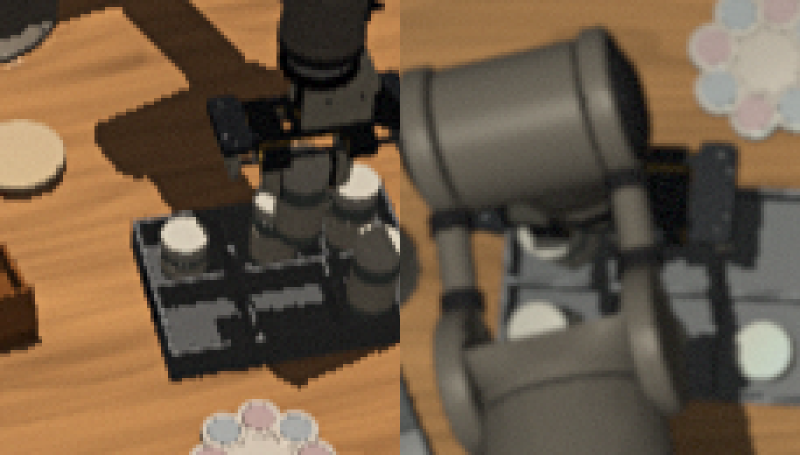

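The jar hangs upright above pocket 5 (left view, near (305,200)), and the pocket is clear. I'll descend, slowing down at the end.

>>> arm_command:
  series:
    - {"x": 1, "y": -0.7, "z": 15, "rx": 0, "ry": 0.2, "rz": 0}
    - {"x": 1, "y": -0.7, "z": 40, "rx": 0, "ry": 0.2, "rz": 0}
    - {"x": 1, "y": -0.7, "z": 70, "rx": 0, "ry": 0.2, "rz": 0}
    - {"x": 1, "y": -0.7, "z": 100, "rx": 0, "ry": 0.2, "rz": 0}
    - {"x": 1, "y": -0.7, "z": 122, "rx": 0, "ry": 0.2, "rz": 0}
    - {"x": 1, "y": -0.7, "z": 132, "rx": 0, "ry": 0.2, "rz": 0}
    - {"x": 1, "y": -0.7, "z": 136, "rx": 0, "ry": 0.2, "rz": 0}
    - {"x": 1, "y": -0.7, "z": 138, "rx": 0, "ry": 0.2, "rz": 0}
    - {"x": 1, "y": -0.7, "z": 138, "rx": 0, "ry": 0.2, "rz": 0}

```text
time: 8.2
tool_pos: [0.5969, 0.2102, 0.1428]
tool_rot: [-3.139, -0.003, -0.073]
contact_force: [-0.1, 0.3, -3.0]
opening: 0.0516
grip_force: 22.0
```

>>> arm_command:
  series:
    - {"x": 0, "y": 0, "z": 1, "rx": 0, "ry": 0, "rz": 0}
    - {"x": 0, "y": 0, "z": 2, "rx": 0, "ry": 0, "rz": 0}
    - {"x": 0, "y": 0, "z": 3, "rx": 0, "ry": 0, "rz": 0}
    - {"x": 0, "y": 0, "z": 3, "rx": 0, "ry": 0, "rz": 0}

```text
time: 8.6
tool_pos: [0.5964, 0.2103, 0.1387]
tool_rot: [-3.139, -0.002, -0.073]
contact_force: [-0.6, 0.5, -2.5]
opening: 0.0517
grip_force: 22.0
```

>>> arm_command:
  series:
    - {"x": 0, "y": 0, "z": 1, "rx": 0, "ry": 0, "rz": 0}
    - {"x": 0, "y": 0, "z": 2, "rx": 0, "ry": 0, "rz": 0}
    - {"x": 0, "y": 0, "z": 2, "rx": 0, "ry": 0, "rz": 0}

```text
time: 8.9
tool_pos: [0.5965, 0.2103, 0.1369]
tool_rot: [-3.139, -0.002, -0.073]
contact_force: [0.1, -0.6, 0.0]
opening: 0.0516
grip_force: 22.0
```

>>> arm_command:
  series:
    - {"x": 0, "y": 0, "z": 1, "rx": 0, "ry": 0, "rz": 0}
    - {"x": 0, "y": 0, "z": 1, "rx": 0, "ry": 0, "rz": 0}

```text
time: 9.1
tool_pos: [0.5967, 0.2103, 0.1369]
tool_rot: [-3.139, -0.003, -0.073]
contact_force: [-1.2, -0.5, 6.9]
opening: 0.0514
grip_force: 22.0
```

>>> arm_command:
  series:
    - {"x": 0, "y": 0, "z": 1, "rx": 0, "ry": 0, "rz": 0}
    - {"x": 0, "y": 0, "z": 1, "rx": 0, "ry": 0, "rz": 0}

```text
time: 9.3
tool_pos: [0.5969, 0.2105, 0.1367]
tool_rot: [-3.139, -0.004, -0.073]
contact_force: [-2.8, 0.7, 10.3]
opening: 0.0519
grip_force: 22.0
```

It's seated: Fz has risen to +10 N. I'll ease the press, release and retreat.

>>> arm_command:
  series:
    - {"x": 0, "y": 0, "z": -2, "rx": 0, "ry": 0, "rz": 0}
    - {"x": 0, "y": 0, "z": -2, "rx": 0, "ry": 0, "rz": 0}

```text
time: 9.5
tool_pos: [0.5964, 0.2103, 0.1367]
tool_rot: [-3.139, -0.002, -0.073]
contact_force: [0.2, 0.5, 1.8]
opening: 0.0515
grip_force: 22.0
```

>>> arm_command:
  series:
    - {"x": 0, "y": 0, "z": 0, "rx": 0, "ry": 0, "rz": 0}
    - {"x": 0, "y": 0, "z": 0, "rx": 0, "ry": 0, "rz": 0}
    - {"x": 0, "y": 0, "z": 0, "rx": 0, "ry": 0, "rz": 0}
    - {"x": 0, "y": 0, "z": -5, "rx": 0, "ry": 0, "rz": 0}
    - {"x": 0, "y": 0, "z": -25, "rx": 0, "ry": 0, "rz": 0}
    - {"x": 0, "y": 0, "z": -60, "rx": 0, "ry": 0, "rz": 0}
    - {"x": 0, "y": 0, "z": -100, "rx": 0, "ry": 0, "rz": 0}
    - {"x": 0, "y": 0, "z": -120, "rx": 0, "ry": 0, "rz": 0}
  hand: 70

```text
time: 10.3
tool_pos: [0.5971, 0.2102, 0.261]
tool_rot: [-3.138, -0.007, -0.073]
contact_force: [0.1, 0.2, 0.4]
opening: 0.07
grip_force: 0.0
```

Run:
```python
from h import *
p=read_camera("wrist")
for q in("spare_a","pot_bin"):
    for d in mark_of(p,q):
        if d["point"][1]>0 or d["point"][0]>.4: print(q,d["point"].round(3),round(d["confidence"],2))
cv2.imwrite("pics/w4.png",p["pixels"])
delta(np.array([.4934,-.3036,.0192])+U*.24,RB)
```

```text
Traceback (most recent call last):
AttributeError: 'list' object has no attribute 'round'. Did you mean: 'count'?
```

Run:
```python
from h import *
p=read_camera("wrist")
cv2.imwrite("pics/w4.png",p["pixels"])
delta(np.array([.4934,-.3036,.0192])+U*.22,RB)
```

```text
xyz [-121.4  528.5   24.3] rot [ 0.97 14.57 -8.69] norm 543.0 17.0
```

View pics/w4.png

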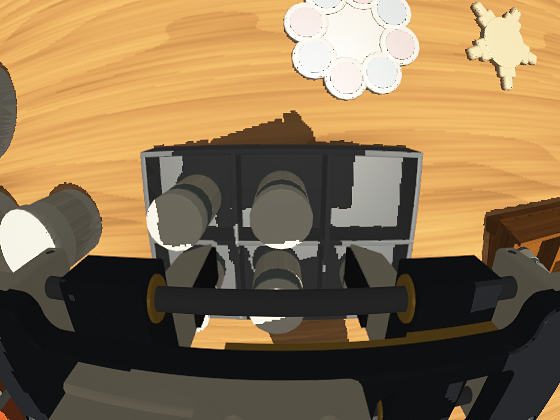

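The jar stands upright in pocket 5 (around (283,210)), and pocket 4 at (385,190) is empty. I'll go back for the second jar.

>>> arm_command:
  series:
    - {"x": -121, "y": 528.5, "z": 24, "rx": 1, "ry": 14.6, "rz": -8.7}
    - {"x": -121, "y": 528.5, "z": 24, "rx": 1, "ry": 14.6, "rz": -8.7}
    - {"x": -121, "y": 528.5, "z": 24, "rx": 1, "ry": 14.6, "rz": -8.7}
    - {"x": -121, "y": 528.5, "z": 24, "rx": 1, "ry": 14.6, "rz": -8.7}
    - {"x": -121, "y": 528.5, "z": 24, "rx": 1, "ry": 14.6, "rz": -8.7}
    - {"x": -121, "y": 528.5, "z": 24, "rx": 1, "ry": 14.6, "rz": -8.7}
    - {"x": -121, "y": 528.5, "z": 24, "rx": 1, "ry": 14.6, "rz": -8.7}
    - {"x": -121, "y": 528.5, "z": 24, "rx": 1, "ry": 14.6, "rz": -8.7}
    - {"x": -121, "y": 528.5, "z": 24, "rx": 1, "ry": 14.6, "rz": -8.7}
    - {"x": -121, "y": 528.5, "z": 24, "rx": 1, "ry": 14.6, "rz": -8.7}
    - {"x": -121, "y": 528.5, "z": 24, "rx": 1, "ry": 14.6, "rz": -8.7}
    - {"x": -121, "y": 528.5, "z": 24, "rx": 1, "ry": 14.6, "rz": -8.7}
    - {"x": -121, "y": 528.5, "z": 24, "rx": 1, "ry": 14.6, "rz": -8.7}
    - {"x": -121, "y": 528.5, "z": 24, "rx": 1, "ry": 14.6, "rz": -8.7}
  hand: 78

```text
time: 11.85
tool_pos: [0.4368, -0.3069, 0.2304]
tool_rot: [-3.139, -0.256, 0.079]
contact_force: [0.2, 0.5, -0.7]
opening: 0.0779
grip_force: 0.0
```

Run:
```python
from h import *
p=read_camera("wrist");cv2.imwrite("pics/w5.png",p["pixels"])
delta(np.array([.4934,-.3036,.0192])+U*.129,RB)
T=R.from_rotvec(np.ravel(p["rvec"]))
c=T.apply(np.array([.4934,-.3036,.0192])+U*.1)+np.ravel(p["tvec"]); th=np.arctan2(np.hypot(*c[:2]),c[2]); print(p["K"][[0,1],2]+p["K"][0,0]*th*c[:2]/np.hypot(*c[:2]))
```

```text
xyz [ 0.5  1.5 89.9] rot [-0.11  0.22  0.07] norm 90.0 0.0
[281.85656747 227.00173433]
```

View pics/w5.png

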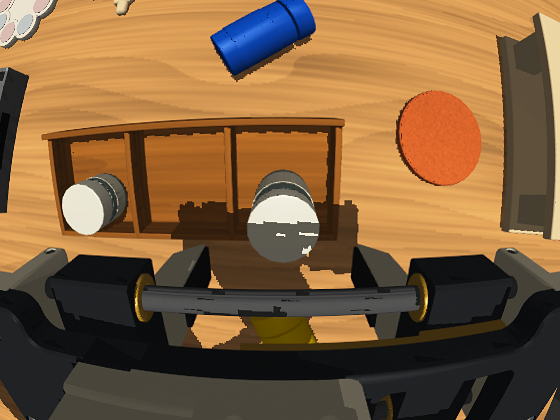

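The second spare's lid is at (283,228) against a predicted (282,227), so the fit still holds. I'll descend and grasp it.

>>> arm_command:
  series:
    - {"x": 0.5, "y": 1.5, "z": 25, "rx": 0, "ry": 0, "rz": 0}
    - {"x": 0.5, "y": 1.5, "z": 50, "rx": 0, "ry": 0, "rz": 0}
    - {"x": 0.5, "y": 1.5, "z": 75, "rx": 0, "ry": 0, "rz": 0}
    - {"x": 0.5, "y": 1.5, "z": 87, "rx": 0, "ry": 0, "rz": 0}
    - {"x": 0.5, "y": 1.5, "z": 90, "rx": 0, "ry": 0, "rz": 0}
    - {"x": 0.5, "y": 1.5, "z": 90, "rx": 0, "ry": 0, "rz": 0}

```text
time: 12.5
tool_pos: [0.4607, -0.3073, 0.1446]
tool_rot: [-3.142, -0.257, 0.08]
contact_force: [-0.6, -0.4, 0.2]
opening: 0.0778
grip_force: 0.0
```

>>> arm_command:
  series:
    - {"x": 0, "y": 0, "z": 0, "rx": 0, "ry": 0, "rz": 0}
    - {"x": 0, "y": 0, "z": 0, "rx": 0, "ry": 0, "rz": 0}
    - {"x": 0, "y": 0, "z": 0, "rx": 0, "ry": 0, "rz": 0}
    - {"x": 0, "y": 0, "z": 0, "rx": 0, "ry": 0, "rz": 0}
    - {"x": 0, "y": 0, "z": 0, "rx": 0, "ry": 0, "rz": 0}
    - {"x": 0, "y": 0, "z": 0, "rx": 0, "ry": 0, "rz": 0}
  hand: 45
  squeeze: 22

```text
time: 13.1
tool_pos: [0.4603, -0.3078, 0.1448]
tool_rot: [3.141, -0.257, 0.079]
contact_force: [-2.4, 2.3, 5.1]
opening: 0.0523
grip_force: 22.0
```

>>> arm_command:
  series:
    - {"x": 0, "y": 0, "z": -10, "rx": 0, "ry": 0, "rz": 0}
    - {"x": 0, "y": 0, "z": -35, "rx": 0, "ry": 0, "rz": 0}
    - {"x": 0, "y": 0, "z": -65, "rx": 0, "ry": 0, "rz": 0}
    - {"x": 0, "y": 0, "z": -100, "rx": 0, "ry": 0, "rz": 0}
    - {"x": 0, "y": 0, "z": -125, "rx": 0, "ry": 0, "rz": 0}
    - {"x": 0, "y": 0, "z": -125, "rx": 0, "ry": 0, "rz": 0}

```text
time: 13.7
tool_pos: [0.4288, -0.3115, 0.2688]
tool_rot: [3.136, -0.261, 0.08]
contact_force: [0.1, 0.3, -3.5]
opening: 0.0517
grip_force: 21.9
```

Run:
```python
from h import *
delta([.5887,.1156,.28],tool([0,0,-1],R.from_euler('z',CY).apply([0,-1,0])))
```

```text
xyz [ 189.8 -413.2   36.7] rot [ -0.82 -14.93   8.73] norm 456.0 17.0
```

>>> arm_command:
  series:
    - {"x": 9, "y": -20, "z": 2, "rx": 0, "ry": -0.7, "rz": 0.4}
    - {"x": 25, "y": -54, "z": 5, "rx": -0.1, "ry": -2, "rz": 1.1}
    - {"x": 42, "y": -91, "z": 8, "rx": -0.2, "ry": -3.3, "rz": 1.9}
    - {"x": 61, "y": -132, "z": 12, "rx": -0.3, "ry": -4.8, "rz": 2.8}
    - {"x": 80, "y": -173, "z": 16, "rx": -0.4, "ry": -6.3, "rz": 3.6}
    - {"x": 99, "y": -215, "z": 20, "rx": -0.4, "ry": -7.8, "rz": 4.5}
    - {"x": 118, "y": -256, "z": 23, "rx": -0.5, "ry": -9.2, "rz": 5.3}
    - {"x": 137, "y": -297, "z": 26, "rx": -0.6, "ry": -10.7, "rz": 6.2}
    - {"x": 154, "y": -334, "z": 30, "rx": -0.7, "ry": -12.1, "rz": 7}
    - {"x": 169, "y": -367, "z": 33, "rx": -0.8, "ry": -13.3, "rz": 7.7}
    - {"x": 181, "y": -392, "z": 35, "rx": -0.8, "ry": -14.2, "rz": 8.2}
    - {"x": 188, "y": -409, "z": 37, "rx": -0.8, "ry": -14.8, "rz": 8.6}
    - {"x": 190, "y": -413, "z": 37, "rx": -0.8, "ry": -14.9, "rz": 8.7}
    - {"x": 190, "y": -413, "z": 37, "rx": -0.8, "ry": -14.9, "rz": 8.7}
    - {"x": 190, "y": -413, "z": 37, "rx": -0.8, "ry": -14.9, "rz": 8.7}

```text
time: 15.2
tool_pos: [0.5881, 0.1159, 0.277]
tool_rot: [-3.137, 0.005, -0.073]
contact_force: [-0.3, -0.1, -2.5]
opening: 0.0518
grip_force: 21.9
```

Run:
```python
from h import *
delta([.5887,.1156,.141],tool([0,0,-1],R.from_euler('z',CY).apply([0,-1,0])))
```

```text
xyz [  1.3   0.9 135.9] rot [-0.27  0.31  0.06] norm 136.0 0.0
```

>>> arm_command:
  series:
    - {"x": 1, "y": 0.5, "z": 15, "rx": -0.2, "ry": 0.2, "rz": 0}
    - {"x": 1, "y": 0.5, "z": 40, "rx": -0.2, "ry": 0.2, "rz": 0}
    - {"x": 1, "y": 0.5, "z": 70, "rx": -0.2, "ry": 0.2, "rz": 0}
    - {"x": 1, "y": 0.5, "z": 100, "rx": -0.2, "ry": 0.2, "rz": 0}
    - {"x": 1, "y": 0.5, "z": 122, "rx": -0.2, "ry": 0.2, "rz": 0}
    - {"x": 1, "y": 0.5, "z": 131, "rx": -0.2, "ry": 0.2, "rz": 0}
    - {"x": 1, "y": 0.5, "z": 134, "rx": -0.2, "ry": 0.2, "rz": 0}
    - {"x": 1, "y": 0.5, "z": 136, "rx": -0.2, "ry": 0.2, "rz": 0}
    - {"x": 1, "y": 0.5, "z": 136, "rx": -0.2, "ry": 0.2, "rz": 0}

```text
time: 16.1
tool_pos: [0.5895, 0.1166, 0.1429]
tool_rot: [-3.139, -0.002, -0.073]
contact_force: [0.7, 0.6, -3.2]
opening: 0.0522
grip_force: 21.9
```

>>> arm_command:
  series:
    - {"x": 0, "y": 0, "z": 1, "rx": 0, "ry": 0, "rz": 0}
    - {"x": 0, "y": 0, "z": 2, "rx": 0, "ry": 0, "rz": 0}
    - {"x": 0, "y": 0, "z": 2, "rx": 0, "ry": 0, "rz": 0}

```text
time: 16.4
tool_pos: [0.589, 0.1169, 0.1401]
tool_rot: [-3.14, -0.0, -0.073]
contact_force: [0.3, -0.2, -2.4]
opening: 0.0515
grip_force: 21.9
```

>>> arm_command:
  series:
    - {"x": 0, "y": 0, "z": 1, "rx": 0, "ry": 0, "rz": 0}
    - {"x": 0, "y": 0, "z": 2, "rx": 0, "ry": 0, "rz": 0}
    - {"x": 0, "y": 0, "z": 2, "rx": 0, "ry": 0, "rz": 0}

```text
time: 16.7
tool_pos: [0.5891, 0.1169, 0.1379]
tool_rot: [-3.14, 0.0, -0.073]
contact_force: [0.1, 0.5, -2.5]
opening: 0.052
grip_force: 21.9
```

>>> arm_command:
  series:
    - {"x": 0, "y": 0, "z": 1, "rx": 0, "ry": 0, "rz": 0}
    - {"x": 0, "y": 0, "z": 1, "rx": 0, "ry": 0, "rz": 0}

```text
time: 16.9
tool_pos: [0.5895, 0.1169, 0.1377]
tool_rot: [-3.139, -0.001, -0.073]
contact_force: [-1.2, 0.0, 3.7]
opening: 0.0517
grip_force: 21.9
```

>>> arm_command:
  series:
    - {"x": 0, "y": 0, "z": 1, "rx": 0, "ry": 0, "rz": 0}
    - {"x": 0, "y": 0, "z": 1, "rx": 0, "ry": 0, "rz": 0}

```text
time: 17.1
tool_pos: [0.5897, 0.1173, 0.1374]
tool_rot: [-3.139, -0.002, -0.073]
contact_force: [-0.9, 1.2, 9.2]
opening: 0.0517
grip_force: 22.0
```

Seated. I'll ease the press, open and retreat upwards.

>>> arm_command:
  series:
    - {"x": 0, "y": 0, "z": -2, "rx": 0, "ry": 0, "rz": 0}
    - {"x": 0, "y": 0, "z": -2, "rx": 0, "ry": 0, "rz": 0}

```text
time: 17.3
tool_pos: [0.5888, 0.1168, 0.1377]
tool_rot: [-3.14, 0.001, -0.073]
contact_force: [-0.6, 0.4, -2.7]
opening: 0.0516
grip_force: 22.0
```

>>> arm_command:
  series:
    - {"x": 0, "y": 0, "z": 0, "rx": 0, "ry": 0, "rz": 0}
    - {"x": 0, "y": 0, "z": 0, "rx": 0, "ry": 0, "rz": 0}
    - {"x": 0, "y": 0, "z": 0, "rx": 0, "ry": 0, "rz": 0}
    - {"x": 0, "y": 0, "z": -5, "rx": 0, "ry": 0, "rz": 0}
    - {"x": 0, "y": 0, "z": -25, "rx": 0, "ry": 0, "rz": 0}
    - {"x": 0, "y": 0, "z": -60, "rx": 0, "ry": 0, "rz": 0}
    - {"x": 0, "y": 0, "z": -100, "rx": 0, "ry": 0, "rz": 0}
    - {"x": 0, "y": 0, "z": -140, "rx": 0, "ry": 0, "rz": 0}
    - {"x": -100, "y": 80, "z": -150, "rx": 0, "ry": 0, "rz": 0}
    - {"x": -150, "y": 150, "z": -150, "rx": 0, "ry": 0, "rz": 0}
    - {"x": -150, "y": 180, "z": -150, "rx": 0, "ry": 0, "rz": 0}
    - {"x": -150, "y": 180, "z": -150, "rx": 0, "ry": 0, "rz": 0}
    - {"x": -150, "y": 180, "z": -150, "rx": 0, "ry": 0, "rz": 0}
  hand: 70

```text
time: 18.6
tool_pos: [0.4244, -0.0535, 0.2882]
tool_rot: [-3.14, -0.0, -0.073]
contact_force: [1.1, -0.4, 0.9]
opening: 0.0701
grip_force: 0.0
```

Run:
```python
from h import *
a,b=read_camera("scene"),read_camera("top")
a=cv2.resize(a["pixels"][160:260,180:400],None,fx=3.6,fy=3,interpolation=3)
b=cv2.resize(b["pixels"][110:260,90:410],None,fx=2,fy=2,interpolation=3)
b=cv2.copyMakeBorder(b,0,0,0,a.shape[1]-b.shape[1],0)
cv2.imwrite("pics/end.png",np.vstack([a,b]))
```

```text
(no output)
```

View pics/end.png

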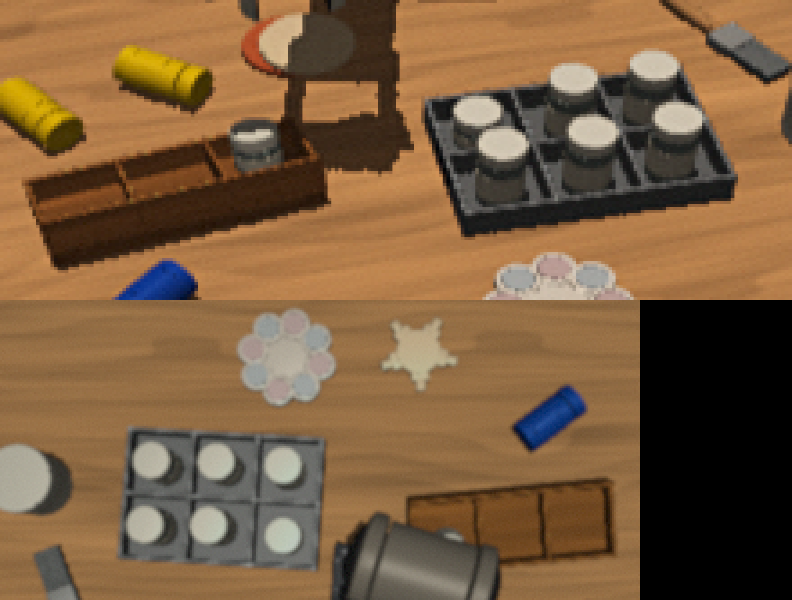

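Both new jars stand upright in pockets 4 and 5 (end view (502,165) and (592,155)). The short pot is still in the bin at (255,145), the rest is undisturbed and the arm is clear.

```bash
python3 -c "
from cell import *
print(hand_in())"
```

```text
the job is handed in; nothing more can be done
None
```

The two full-height spare jars now stand upright in the crate's two empty pockets (4 and 5), set down gently. The last camera views show the short pot still in the bin and nothing else moved. I handed the job in at about 19 s of the 59 s allowed; it returned no verdict.

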